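# Reset the tripped breaker under the supply's pop-up hatch

## Task

The bench power supply has tripped. With the fingertips only, press the ribbed front end of the hatch on its top once so that the push-push latch lets go and the hatch pops up, and keep off the hatch for a second to see that it stays open by itself; then press the breaker's round button in the well all the way in and come away. Leave the hatch standing open, do not push it shut again, and do not shift or lift the supply or the things lying around it.

Things in the scene. Friction and masses are not known exactly. Their poses are not given: they have to be found in the camera images.
- supply: Bench power supply, a grey sheet-metal box standing loose on rubber feet: 170 (x) x 150 (y) mm, top plate 64 mm above the bench, 2.2 kg. Origin: centre of its underside, on the bench; x points to its rear, y to its left, z up. Terminals stick out 22 mm from the front panel (-x side). The right part of its top has a well, shut by a black hatch; vents left of it.
- well_mouth (a point): Centre of the well's rectangular mouth (75 mm in x, 89 mm in y) in the supply's top plate, 64 mm above the bench; axes as the supply's. In the well: the breaker button left of the middle; two black fuse caps, tops 47 mm above the bench, right of it; at the front a thin steel latch pin, top 58 mm above the bench, 33 mm in front of this point.
- hatch (a joint): Hatch angle, rad: 0 latched shut, -0.08 pressed in to its stop, 1.95 fully open at its stop, leaning back past upright. Push-push latch: a press of 3 mm (about 2 N) at the ribbed front end releases it, the stop comes at 5 mm; as the finger rises a spring (about 2 N at the front end) swings the hatch up behind it, damped, in 1.5 s, and holds it open. Pushed shut, it latches again.
- hatch_press (a point): Where to press: middle of the thumb ribs on the hatch, a black cap 72 (x) x 86 (y) mm, 4.5 mm thick. Shut, its top is 69 mm above the bench, 5 mm proud of the top plate. The point lies 14 mm behind its free front edge, 62 mm in front of its hinge line, which runs along y at its rear, 67 mm above the bench. Axes turn with the hatch (shut: as the supply's).
- catch (a joint): Swing of the latch's sprung steel pin, rad, which runs in a heart-shaped track under the hatch: 0 = hatch latched; about +0.16 = released, or hatch open; below -0.1 only while a popped hatch is being pushed shut again.
- breaker (a joint): Travel of the breaker's button, m: 0 = tripped, standing out; 0.006 = fully in. White round button, 16 mm across, pushed straight down against about 3 N of friction; it stays where it is left. Fully in, it still stands 1.5 mm above its steel nut.
- breaker_top (a point): Centre of the button's flat top: 60 mm above the bench (4 mm below the top plate) when tripped, 54 mm when fully in; axes as the supply's. It lies 4 mm behind and 17 mm left of the well's middle. Free room round it, from its axis: 27 mm to the left wall, 33 mm to the rear wall, 32 mm to the latch pin in front; the open hatch leans away from it.
- spray_bottle: Small clear atomiser bottle with a white cap, 38 mm across, 120 mm tall, upright; origin at the centre of its foot. Bystander to the left of the supply.
- push_pin: Push pin lying on the black mat (4 mm thick), cream rod with a black ribbed head, 72 mm long, 22 mm wide, 23 mm high; origin under its middle. Bystander in front and left of the supply.
- adapter_disc: Black moulded adapter disc with a hub, 55 mm across, 19 mm high, lying flat on the black mat (4 mm thick); origin at the centre of its underside. Bystander to the left of the supply.

How it is judged:
By the outcome, as a careful person would: the job done as asked, in the order asked, and still so for the second after the job is handed in, with the robot touching nothing.
It also fails if it takes over 38 s, if anything falls off the work surface, if the arm or the gripper's body presses on something with over 40 N, if the wrist force passes 120 N, or if a joint passes its speed limit or range.

## Robot

A 6-joint arm with a two-finger parallel gripper is mounted at the origin on a cart in front of the work surface, level with it; the furniture and walls round the work are solid. World frame = base frame: x ahead of the robot, y to its left, z up, the work surface at z = 0. Lengths are in mm, angles in rad, forces in N, time in s.
With the tool pointing down it reaches from about 350 to 875 mm from the base axis. Payload 15.5 kg.
Tool frame: the origin (TCP) lies at the very end of the fingers, on their centre line; the grasp point (between the pads) lies 19 mm behind it; z points along the fingers, y is the line along which they close (so a half turn about z gives the same grasp; the last joint's range is limited). The gripper opens to 85 mm and grips with 20 to 120 N. Pads are 22 mm wide; open, the fingers measure 114 mm over their backs; the gripper's body (76 mm by 85 mm) begins 54 mm behind the grasp point. The pads swing forward as they close: fully open they stand 13 mm farther back than shut.
Start: joints at [-1.208, 0.494, 1.345, -0, 1.302, -0.096], TCP at [276.236, -560.643, 231.277] pointing down, gripper open.
Joint ranges: [-2.91, 2.91], [-0.82, 2.16], [0.22, 2.67], [-1.22, 4.37], [0.12, 2.79], [-3.08, 3.08]. Speed limits (rad/s): [1.89, 1.89, 2.57, 3.01, 3.01, 3.01].

## Interface

Orientations are given as a unit quaternion [x, y, z, w].
In Python, from cell import arm gives the robot as it stands.
- The arm moves only by the tool move_arm, never from a script. Its argument "increments" is a list that holds one entry, the list of rows, each a list of 4 numbers: the shift along the world's x, y, z in cm, then the turn about the world's z in degrees. A call has exactly 8 rows; each row is the pose to reach, as a shift and turn from the pose commanded when the call began; what a row does not reach only later rows make up. A row lasts 1/10 s, in which the tool goes at most 50 mm and 8.59 degrees, less where a joint would pass 70% of its speed; a pose out of reach is approached as far as the arm can. A call with a gripper value outside its range is refused whole. "fingers" is the opening, from 0 (shut) to 1 (fully open), set as the call begins (left out, the last holds). The fingers move at their own pace and stop on an object; "newtons" is the grip in N (left out, the last holds). Time passes only in rows, so rows that repeat a pose let the fingers close, or fill a call up. It gives the time, the measured TCP pose, the force, the opening and the grip force at its end, in the units of the state.
- arm.state(): the state, without advancing time (a new reading comes with each control period).
- arm.capture(name): name is "scene" or "top" or "wrist"; returns the picture (480x640x3 uint8, blue, green, red); there is no depth.
- arm.camera_params(name): a dict with "fx", "fy", "cx", "cy" (pixels), "D" ([k1, k2, p1, p2, k3] as OpenCV has them; the pictures are not rectified), "R" (3x3) and "t" (3): a world point X has camera coordinates R X + t; the wrist camera has in their place "T_tool_cam" (4x4, takes a point from camera to tool coordinates, whose origin is the TCP and whose axes are the flange's). Camera axes: x right, y down, z forward; pixel columns grow to the right and rows downward; lengths in mm; the calibration is good to about 2 mm. A picture is of the moment at which its call begins: read the wrist's pose just before it. camera_params takes no time and is no camera call.
- arm.sign_off(): hands the job in; it is judged then, once.
The state is a dict: "t": time; "joint_positions": joint angles; "qvel": joint speeds; "joint_efforts": joint torques, N m; "ee_pos": TCP position; "tcp_rot": TCP orientation; "contact_force": force on the tool from outside, world axes, zero at the start; "moment": the same for the moment, N m; "opening": opening from 0.0 (shut) to 1.0 (fully open); "grasp_force": force on a finger pad.
Only numpy, scipy, OpenCV 4.12 (cv2) and the standard library are available. Lean on these libraries where they do the work, as an engineer would, in place of code of your own. Each camera call takes 0.05 s, during which the arm holds its last target. There are 200 camera calls.

## Working session

There is one attempt and no reset: what is moved stays moved. The work goes in short steps, Python scripts to look and compute and a tool call to move; the robot and the scene stay as the last step left them, time stands still between calls to the robot, and variables do not carry over. Pictures are saved under pics/ and viewed, at most 10 in all, crops included, and the job is handed in when it is done.

Besides the shell and the picture viewer there is one more tool, called after "Call:" by a JSON object that holds its "api" and its "payload", one argument or row to a line. move_arm: Moves the arm, as the interface text tells. Its arguments: {"type":"object","properties":{"increments":{"type":"array","items":{"type":"array","items":{"type":"array","items":{"type":"number"}}}},"fingers":{"type":"number"},"newtons":{"type":"number"}},"required":["increments"]}

```bash
mkdir -p pics; python3 - <<'E'
from cell import arm
import cv2,numpy as np
s=arm.state();print(s['t'],s['ee_pos'],s['tcp_rot'],s['opening'],s['contact_force'])
for n in("scene","top"):
    cv2.imwrite(f"pics/{n}1.png",arm.capture(n))
    p=arm.camera_params(n);print(n,p['fx'],p['cx'],p['cy'],(-np.array(p['R']).T@np.array(p['t'])).round(),np.array(p['R']).round(2).tolist())
print(np.array(arm.camera_params("wrist")['T_tool_cam']).round(3).tolist())
E
```

```text
0.0 [ 276.10538608 -560.30121654  230.66760292] [ 9.73917270e-01  2.26902511e-01 -9.16508620e-05 -6.27038097e-04] 0.9966278227301414 [-0.07937805 -0.32300689  0.24832588]
scene 602.1496849353788 314.5480870890313 229.99738981115473 [ 53. 414. 819.] [[-0.71, -0.7, 0.02], [-0.53, 0.52, -0.66], [0.46, -0.48, -0.75]]
top 439.63199949128705 326.6067521981234 232.03468333864822 [455. -55. 937.] [[0.02, -1.0, -0.0], [-1.0, -0.02, -0.07], [0.07, 0.01, -1.0]]
[[-0.001, -0.963, -0.27, 68.462], [1.0, -0.001, 0.001, 0.154], [-0.001, -0.27, 0.963, -141.64], [0.0, 0.0, 0.0, 1.0]]
```

View pics/top1.png

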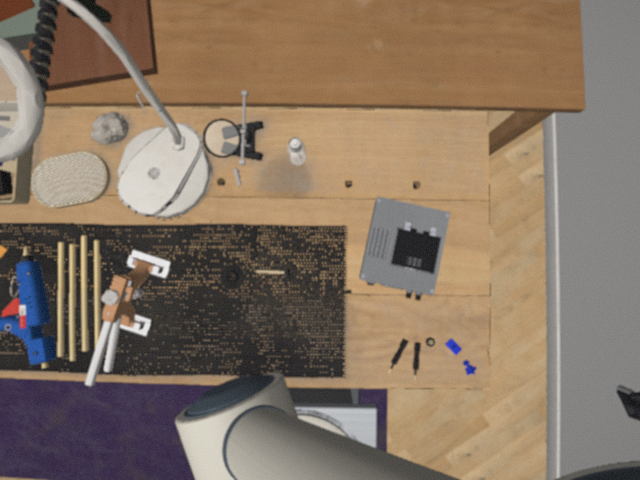

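View pics/scene1.png

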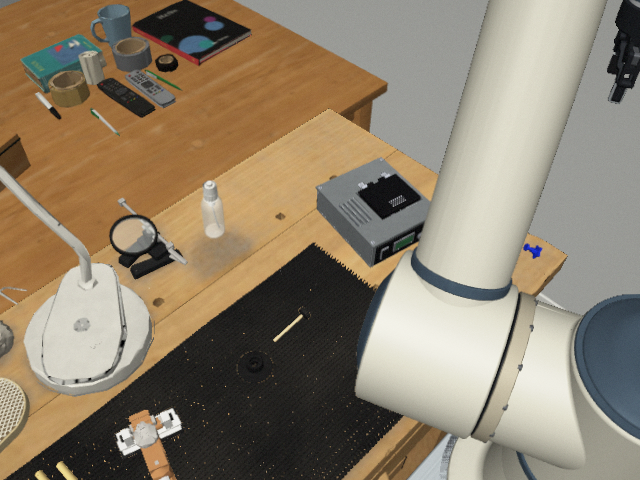

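The top view shows the supply with corners at about (378,198), (450,212), (432,293) and (361,281). The black hatch is around (417,250), and the terminals are at the bottom (front). The scene view confirms that the hatch is shut. Next I measure the hatch by its colour mask.

```bash
cat > h.py <<'E'
from cell import arm
import cv2,numpy as np
from scipy.spatial.transform import Rotation as Ro
def cam(n,s=None):
    p=arm.camera_params(n);K=np.array([[p['fx'],0,p['cx']],[0,p['fy'],p['cy']],[0,0,1]]);D=np.array(p['D'],float)
    if n!="wrist": R=np.array(p['R']);return K,D,R.T,-R.T@np.array(p['t'])
    T=np.array(p['T_tool_cam']);Rt=Ro.from_quat(s['tcp_rot']).as_matrix()
    return K,D,Rt@T[:3,:3],Rt@T[:3,3]+np.array(s['ee_pos'])
def ray(c,uv,z):
    K,D,Rw,o=c;q=cv2.undistortPoints(np.array(uv,float).reshape(-1,1,2),K,D).reshape(-1,2)
    d=np.c_[q,np.ones(len(q))]@Rw.T
    return o+d*((z-o[2])/d[:,2])[:,None]
def proj(c,X):
    K,D,Rw,o=c;R=Rw.T;return cv2.projectPoints(np.array(X,float).reshape(-1,1,3),cv2.Rodrigues(R)[0],-R@o,K,D)[0].reshape(-1,2)
def rect(pts):
    r=cv2.minAreaRect(pts[:,:2].astype(np.float32));return r,cv2.boxPoints(r)
E
python3 - <<'E'
from h import *
im=cv2.imread("pics/top1.png");c=cam("top")
roi=np.zeros(im.shape[:2],np.uint8);roi[218:285,380:450]=1
m=((im.max(2)<60)&(roi>0)).astype(np.uint8)
m=cv2.morphologyEx(m,cv2.MORPH_OPEN,np.ones((5,5)))
cs,_=cv2.findContours(m,cv2.RETR_EXTERNAL,cv2.CHAIN_APPROX_NONE);k=max(cs,key=cv2.contourArea)
print(rect(ray(c,k.reshape(-1,2),69)),rect(k.reshape(-1,2)))
P=ray(c,[(378,198),(450,212),(432,293),(361,281)],64);print(P.round(1),P.mean(0),np.linalg.norm(np.diff(P,axis=0),axis=1))
v=P[0]-P[3]+P[1]-P[2];print(np.degrees(np.arctan2(v[1],v[0])))
E
```

```text
(((482.64422607421875, -227.38006591796875), (83.14826965332031, 73.17928314208984), 78.99910736083984), array([[ 438.7936 , -261.20804],
       [ 510.62817, -275.17242],
       [ 526.4949 , -193.5521 ],
       [ 454.66028, -179.5877 ]], dtype=float32)) (((415.7884826660156, 249.0576934814453), (41.96885299682617, 37.065948486328125), 11.309932708740234), array([[391.57693, 263.1154 ],
       [398.84616, 226.76923],
       [440.00003, 235.     ],
       [432.7308 , 271.34616]], dtype=float32))
[[ 583.7 -152.2   64. ]
 [ 557.9 -296.9   64. ]
 [ 396.2 -260.9   64. ]
 [ 417.8 -120.    64. ]] [ 488.91497873 -207.4876323    64.        ] [146.94152163 165.64220176 142.48607955]
-11.763870850098792
```

The hatch measures 83 x 73 mm (86 x 72 given), with its centre at about (483,-227) and a yaw of about -11.4°. That puts the press point at about (461,-223). I'll approach with the fingers shut and the closing line along the supply's x axis, so the camera side faces left, away from the hatch swing.

Call:
{"api": "move_arm", "payload": {
  "increments": [
    [[2.5,4,0,6.5],[5,8.5,0,13],[7.5,13,0,19.5],[10,17.5,0,26],[12.5,22,0,32.5],[15,26.5,0,39],[17,30.5,0,45.5],[18.5,33.7,0,52]]
  ],
  "fingers": 0
}}

```text
t: 0.9
ee_pos: [462.0, -221.0, 231.2]
tcp_rot: [0.774, 0.633, 0.0, -0.0]
contact_force: [0.3, -0.7, -1.3]
opening: 0.001
grasp_force: 0.0
```

Call:
{"api": "move_arm", "payload": {
  "increments": [
    [[0,0,-1,0],[0,0,-2,0],[0,0,-3,0],[0,0,-3,0],[0,0,-3,0],[0,0,-3,0],[0,0,-3,0],[0,0,-3,0]]
  ]
}}

```text
t: 1.7
ee_pos: [461.3, -223.9, 201.6]
tcp_rot: [0.776, 0.631, 0.0, 0.0]
contact_force: [-0.8, 0.3, -0.1]
opening: 0.002
grasp_force: 0.0
```

```bash
python3 - <<'E'
from h import *
s=arm.state();im=arm.capture("wrist");c=cam("wrist",s)
print(s['t'],s['ee_pos'],s['tcp_rot'],s['opening'],s['contact_force'],s['joint_positions'])
cv2.imwrite("pics/w1.png",im)
m=(im.max(2)<60).astype(np.uint8)
m=cv2.morphologyEx(m,cv2.MORPH_OPEN,np.ones((9,9)))
cs,_=cv2.findContours(m,cv2.RETR_EXTERNAL,cv2.CHAIN_APPROX_NONE)
for k in sorted(cs,key=cv2.contourArea)[-4:]:
    print(cv2.boundingRect(k),rect(ray(c,k.reshape(-1,2),69)))
print(proj(c,[[461,-223,69],[483,-227,69],s['ee_pos']]))
E
```

```text
1.7 [ 461.27216918 -223.87031045  201.56489777] [7.75989946e-01 6.30745225e-01 7.44475598e-05 2.42558395e-04] 0.0015873330668838147 [-0.75345027  0.3093305  -0.10451776] [-5.68341761e-01  3.71351193e-01  1.65793219e+00 -1.25323616e-05
  1.11180194e+00 -3.62566320e-01]
(336, 404, 12, 15) (((447.7795715332031, -374.7781982421875), (12.287837028503418, 8.273367881774902), 78.75446319580078), array([[ 442.52417, -379.99747],
       [ 450.63867, -381.61087],
       [ 453.03497, -369.55893],
       [ 444.92047, -367.94553]], dtype=float32))
(289, 371, 24, 48) (((420.52349853515625, -354.7446594238281), (43.05002975463867, 11.43205738067627), 65.1258544921875), array([[ 406.28375, -371.86856],
       [ 416.65527, -376.67722],
       [ 434.76324, -337.62076],
       [ 424.39172, -332.8121 ]], dtype=float32))
(348, 452, 130, 28) (((492.36846923828125, -434.3026123046875), (25.296737670898438, 100.38798522949219), 78.60250091552734), array([[ 440.6648 , -436.78247],
       [ 539.0731 , -456.6206 ],
       [ 544.07214, -431.82275],
       [ 445.66382, -411.98462]], dtype=float32))
(70, 433, 218, 47) (((316.93414306640625, -388.3295593261719), (42.387306213378906, 167.47811889648438), 77.18407440185547), array([[ 230.58005, -390.4203 ],
       [ 393.8859 , -427.5702 ],
       [ 403.28824, -386.23883],
       [ 239.98239, -349.08893]], dtype=float32))
[[317.09831915 214.84665504]
 [351.12311365 213.95720689]
 [317.61197787 304.96646637]]
```

View pics/w1.png

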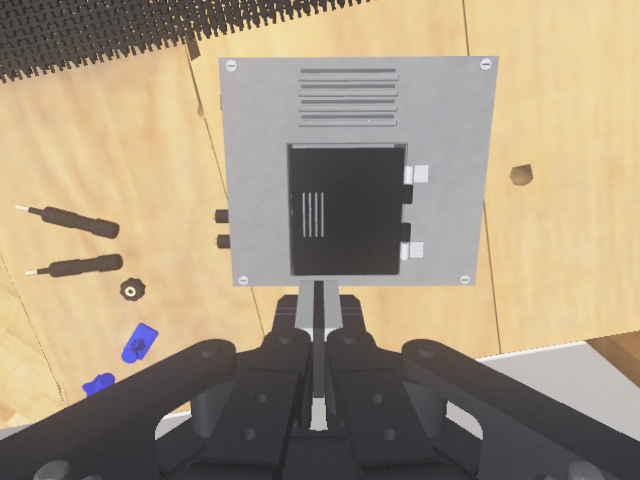

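The wrist view shows the hatch at about (292..403, 148..275). The ribs are centred near (313,214), 4 px from my predicted (317,215), so I correct by about -2.5 mm in x and descend.

Call:
{"api": "move_arm", "payload": {
  "increments": [
    [[-0.2,0.1,-3,0],[-0.2,0.1,-6,0],[-0.2,0.1,-9,0],[-0.2,0.1,-11,0],[-0.2,0.1,-12,0],[-0.2,0.1,-12.5,0],[-0.2,0.1,-12.7,0],[-0.2,0.1,-12.7,0]]
  ]
}}

```text
t: 2.55
ee_pos: [459.6, -222.9, 74.9]
tcp_rot: [0.776, 0.631, 0.0, 0.0]
contact_force: [-0.6, -0.6, 0.0]
opening: -0.002
grasp_force: 0.0
```

Call:
{"api": "move_arm", "payload": {
  "increments": [
    [[0,0,-0.2,0],[0,0,-0.4,0],[0,0,-0.5,0],[0,0,-0.6,0],[0,0,-0.7,0],[0,0,-0.8,0],[0,0,-0.85,0],[0,0,-0.85,0]]
  ]
}}

```text
t: 3.35
ee_pos: [459.3, -222.7, 65.7]
tcp_rot: [0.776, 0.631, 0.0, 0.0]
contact_force: [0.8, -0.4, 3.2]
opening: 0.0
grasp_force: 1.1
```

Call:
{"api": "move_arm", "payload": {
  "increments": [
    [[0,0,-0.05,0],[0,0,-0.1,0],[0,0,-0.12,0],[0,0,-0.12,0],[0,0,-0.12,0],[0,0,-0.12,0],[0,0,-0.12,0],[0,0,-0.12,0]]
  ]
}}

```text
t: 4.15
ee_pos: [459.4, -222.7, 64.7]
tcp_rot: [0.776, 0.631, 0.0, 0.0]
contact_force: [1.1, -1.6, 4.6]
opening: 0.002
grasp_force: 2.5
```

Call:
{"api": "move_arm", "payload": {
  "increments": [
    [[0,0,2,0],[0,0,6,0],[-1,0,10,0],[-2,0,14,0],[-3,0,16,0],[-3,0,16,0],[-3,0,16,0],[-3,0,16,0]]
  ]
}}

```text
t: 4.95
ee_pos: [428.9, -222.3, 223.5]
tcp_rot: [0.776, 0.631, -0.0, -0.001]
contact_force: [-0.5, 0.3, -0.0]
opening: -0.001
grasp_force: 0.0
```

Call:
{"api": "move_arm", "payload": {
  "increments": [
    [[0,0,0,0],[0,0,0,0],[0,0,0,0],[0,0,0,0],[0,0,0,0],[0,0,0,0],[0,0,0,0],[0,0,0,0]]
  ]
}}

```text
t: 5.75
ee_pos: [429.3, -222.6, 224.6]
tcp_rot: [0.776, 0.631, 0.0, 0.0]
contact_force: [-0.1, 0.1, 0.7]
opening: -0.0
grasp_force: 0.0
```

Call:
{"api": "move_arm", "payload": {
  "increments": [
    [[0,0,0,0],[0,0,0,0],[0,0,0,0],[0,0,0,0],[0,0,0,0],[0,0,0,0],[0,0,0,0],[0,0,0,0]]
  ]
}}

```text
t: 6.55
ee_pos: [429.2, -222.7, 224.6]
tcp_rot: [0.776, 0.631, -0.0, -0.0]
contact_force: [-0.4, -1.3, 0.4]
opening: 0.0
grasp_force: 0.0
```

```bash
python3 - <<'E'
from h import *
s=arm.state();im=arm.capture("wrist");c=cam("wrist",s)
print(s['t'],s['ee_pos'],s['contact_force'])
cv2.imwrite("pics/w2.png",im)
m=cv2.inRange(im,(170,170,170),(255,255,255))
n,l,st,ce=cv2.connectedComponentsWithStats(m)
for i in range(1,n):
    if 80<st[i,4]<6000: print(st[i],ce[i].round(1),ray(c,[ce[i]],60).round(1))
E
```

```text
6.55 [ 429.23681283 -222.65205908  224.57902474] [-0.36628733 -1.27715646  0.44214147]
[566   0  13  21 118] [572.2  12.8] [[ 614.2 -132.8   60. ]]
[615   3   9  26  91] [619.   14.4] [[ 642.8 -140.2   60. ]]
[216  93  10  23  82] [220.6 104.3] [[ 378.7 -140.    60. ]]
[ 335  134   94   96 2952] [366.5 164.9] [[ 469.1 -200.8   60. ]]
[220 139  15  30 187] [227.2 154.5] [[ 374.2 -173.6   60. ]]
[444 141   8  30 146] [447.6 157.8] [[ 525.8 -207.7   60. ]]
[375 157  34  30 769] [391.9 171.4] [[ 486.  -209.2   60. ]]
[486 209  35  27 684] [501.3 221.8] [[ 558.4 -262.3   60. ]]
[592 227  18  20 163] [601.9 237.9] [[ 628.8 -289.6   60. ]]
[ 69 310  19  17 181] [ 78.5 318.4] [[ 228.4 -272.7   60. ]]
[  0 331  22  20 211] [  7.8 341.5] [[ 168.4 -280.1   60. ]]
[ 18 349  30  23 287] [ 31.1 361.5] [[ 179.2 -300.7   60. ]]
[ 53 374  20  16 135] [ 62.3 381.3] [[ 196.6 -323.1   60. ]]
[310 398  18  32 441] [318.5 414.1] [[ 393.1 -397.9   60. ]]
[155 401  37  38 572] [173.1 419.2] [[ 273.  -377.2   60. ]]
[446 401  36  38 579] [463.4 419.3] [[ 511.  -427.2   60. ]]
[ 22 407  25  15 195] [ 32.5 414.3] [[ 162.3 -347.5   60. ]]
```

View pics/w2.png

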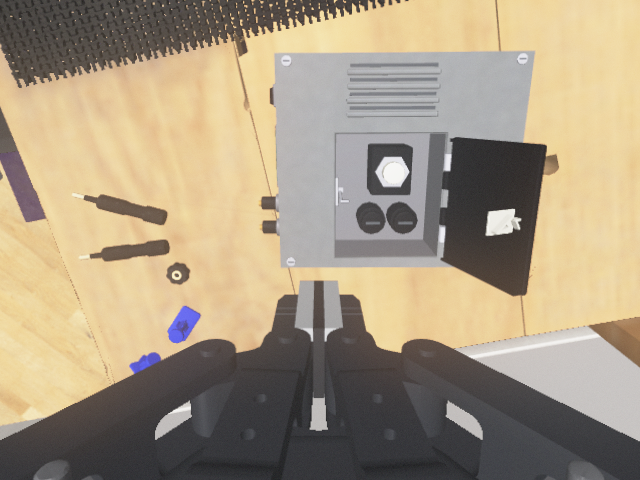

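The hatch stands open and leans back, at about (445..545, 138..295). The white button sits at (392,171), which gives (486..487,-209..-210). The geometry from the press point gives (488,-211), so the two agree. I'll wait another 0.8 s while hovering over it, then go down.

Call:
{"api": "move_arm", "payload": {
  "increments": [
    [[0,0,0,0],[0,0,0,0],[1,0.2,0,0],[2.5,0.5,0,0],[4,0.8,0,0],[5.3,1.1,0,0],[5.8,1.2,0,0],[5.8,1.2,0,0]]
  ]
}}

```text
t: 7.4
ee_pos: [488.0, -210.3, 224.3]
tcp_rot: [0.776, 0.631, -0.0, -0.0]
contact_force: [-0.1, 0.0, 0.8]
opening: -0.0
grasp_force: 0.0
```

Call:
{"api": "move_arm", "payload": {
  "increments": [
    [[0,0,-2,0],[0,0,-5,0],[0,0,-8,0],[0,0,-11,0],[0,0,-13,0],[0,0,-14.5,0],[0,0,-15.3,0],[0,0,-15.3,0]]
  ]
}}

```text
t: 8.2
ee_pos: [486.6, -210.5, 71.0]
tcp_rot: [0.776, 0.631, -0.0, -0.001]
contact_force: [-0.1, 0.7, -0.4]
opening: -0.001
grasp_force: 0.0
```

```bash
python3 - <<'E'
from h import *
s=arm.state();im=arm.capture("wrist");c=cam("wrist",s)
print(s['t'],s['ee_pos'],s['contact_force'])
cv2.imwrite("pics/w3.png",im)
print(proj(c,[[487,-210.5,60],s['ee_pos']]))
E
```

```text
8.2 [ 486.61456443 -210.48184231   70.95172677] [-0.14736849  0.67501296 -0.39506175]
[[318.68000599 292.26636916]
 [317.60978853 304.96574888]]
```

View pics/w3.png

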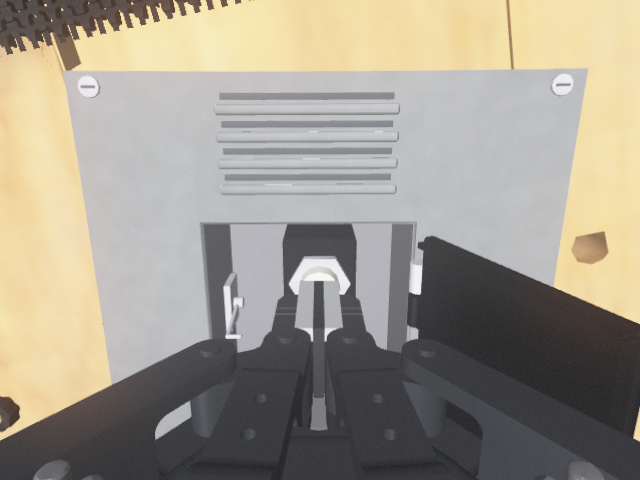

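The fingertips sit centred over the button: the nut centre is at u≈320 against the tip at u≈318, and the button's far edge is at v≈267 where 270 was predicted. Pressing now.

Call:
{"api": "move_arm", "payload": {
  "increments": [
    [[0,0,-0.5,0],[0,0,-0.9,0],[0,0,-1.1,0],[0,0,-1.3,0],[0,0,-1.5,0],[0,0,-1.65,0],[0,0,-1.75,0],[0,0,-1.75,0]]
  ]
}}

```text
t: 9.05
ee_pos: [486.7, -210.6, 54.6]
tcp_rot: [0.776, 0.631, -0.0, -0.0]
contact_force: [-10.9, 0.3, 14.6]
opening: 0.0
grasp_force: 0.6
```

Call:
{"api": "move_arm", "payload": {
  "increments": [
    [[0,0,0.3,0],[0,0,1,0],[0,0,3,0],[0,0,6,0],[0,0,10,0],[-1,0,14,0],[-3,-0.5,17,0],[-5.8,-1.2,17.1,0]]
  ]
}}

```text
t: 9.85
ee_pos: [431.0, -223.7, 229.1]
tcp_rot: [0.775, 0.631, 0.001, 0.004]
contact_force: [-0.2, -0.7, -0.7]
opening: -0.0
grasp_force: 0.0
```

Call:
{"api": "move_arm", "payload": {
  "increments": [
    [[0,0,0,0],[0,0,0,0],[0,0,0,0],[0,0,0,0],[0,0,0,0],[0,0,0,0],[0,0,0,0],[0,0,0,0]]
  ]
}}

```text
t: 10.65
ee_pos: [429.3, -222.6, 225.0]
tcp_rot: [0.776, 0.631, -0.0, -0.0]
contact_force: [-0.2, -0.2, 0.1]
opening: -0.0
grasp_force: 0.0
```

```bash
python3 - <<'E'
from h import *
s=arm.state();im=arm.capture("wrist");c=cam("wrist",s)
print(s['t'],s['ee_pos'],s['contact_force'])
a=cv2.imread("pics/w2.png")
f=lambda i:cv2.resize(i[90:290,250:450],(400,400),interpolation=cv2.INTER_CUBIC)
cv2.imwrite("pics/w4.png",np.hstack([f(a),f(im)]))
for k,i in(("before",a),("after",im)): # top-plate screws as drift check
    g=cv2.cvtColor(i,cv2.COLOR_BGR2GRAY)
    print(k,[cv2.matchTemplate(g[y-20:y+20,x-20:x+20],cv2.cvtColor(a,6)[y-9:y+9,x-9:x+9],cv2.TM_CCOEFF_NORMED).argmax() for x,y in((286,61),(522,59),(291,262))])
E
```

```text
10.65 [ 429.26456197 -222.63070722  225.00860684] [-0.21072575 -0.19347674  0.10466094]
before [np.int64(264), np.int64(264), np.int64(264)]
after [np.int64(264), np.int64(264), np.int64(264)]
```

View pics/w4.png

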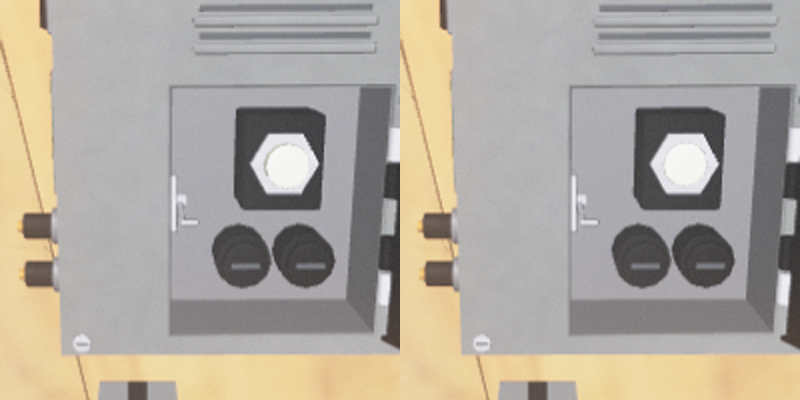

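```bash
python3 - <<'E'
from h import *
s=arm.state();c=cam("wrist",s);im=arm.capture("wrist");a=cv2.imread("pics/w2.png")
for k,i in(("before",a),("after",im)):
    p=i[140:200,360:425].astype(int)
    for th in (235,242,248):
        m=(p.min(2)>=th-8).astype(np.uint8)
        n,l,st,ce=cv2.connectedComponentsWithStats(m)
        if n>1: j=1+st[1:,4].argmax();print(k,th,st[j],ce[j]+[360,140],2*np.sqrt(st[j,4]/np.pi))
P=np.array([487,-210.5,0.])
for z in(60,57,54):
    t=np.array([[487+8*np.cos(q),-210.5+8*np.sin(q),z] for q in np.linspace(0,6.28,13)]);u=proj(c,t);print(z,u.mean(0),np.ptp(u,0))
E
```

```text
before 235 [ 16  18  33  28 543] [393.09576427 170.67219153] 26.29389801439097
before 242 [ 24  22  22  22 343] [393.67346939 172.68804665] 20.897874625046462
before 248 [ 24  23  20  20 318] [393.49685535 172.55974843] 20.12188299403865
after 235 [ 16  18  33  27 558] [392.40143369 170.03763441] 26.654599339742866
after 242 [ 22  22  24  21 338] [392.35207101 171.64497041] 20.7449985808745
after 248 [ 23  22  20  20 311] [392.09967846 171.38585209] 19.899183360445615
60 [394.27498664 172.68970919] [22.1777623  21.88838924]
57 [393.56588831 172.08921153] [21.96844632 21.69315117]
54 [392.86990468 171.49977995] [21.76305535 21.50137072]
```

The button's image moved by (-1.40,-1.17) px, against (-1.41,-1.19) px expected for the full 6 mm, so it is fully in. The top-plate screws have not moved, and the visible edge of the hatch matches the earlier view.

```bash
python3 - <<'E'
from h import *
im=arm.capture("wrist");a=cv2.imread("pics/w2.png");print("hatch area diff",cv2.absdiff(im,a)[130:300,440:550].mean())
print(arm.sign_off())
E
```

```text
hatch area diff 3.073119429590018
the job is handed in; nothing more can be done
None
```

Job handed in: one press popped the hatch and it stayed open by itself, the breaker button is fully in by the camera check, the supply did not shift, and the arm is clear.

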